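# Tip the rollers off the sorting board and tray the flat parts

## Task

Three rubber rollers and two flat steel parts, a plate and a round flange, lie mixed on the tipping board. With all five kept on the board, turn or shift whatever would stop a roller from running, then lift the board by its handle just enough that all the rollers roll down into the crate while the flat parts stay lying on the board; do not put any roller into the crate by hand. Then lower the board gently to its rest, not letting it fall, and lay the two flat parts flat inside the steel tray, not dropping them from high, and leave the tools lying about the bench where they are.

Things in the scene. Friction and masses are not known exactly. Their poses are not given: they have to be found in the camera images.
- deck (a joint): tilt of the tipping board about the hinge at its low edge, rad: 0 = level on its rest; grows as the handle end is lifted, stop at 0.9. The board (1 kg) has no catch: it falls back if let go. A roller lying straight across starts to roll at about 0.07 to 0.11; the flat parts start to slide at about 0.45 to 0.6
- deck_mid (a point): point on the upper face of the tipping board, a bare sheet-steel tray on a blue frame. Its axes: x along the hinge, y up the slope, z out of the face (at rest level, 125 mm over the bench). Face: x -161 to 161 mm, edges turned up 24 mm; y from -185 mm (open low edge) to 191 mm (back edge turned up 24 mm). Hinge line along x at y -170, z -12 mm. Fixed, turned a little on the bench
- deck_handle (a point): centre of the board's handle: a round black bar 18 mm thick, 130 mm long along the board's x, at y 245, z 10 mm in the axes of deck_mid; 41 mm free between it and the back edge; two stays hold it at x -50 and 50 mm. Moves with the board
- crate_in (a point): centre of the inner floor of the grey plastic crate fixed under the board's low edge; axes as those of deck_mid when the board is level. Inside 390 (x) x 240 (y) mm, walls 93 mm high over this floor.
- tray_in (a point): centre of the level inner floor (4 mm over the bench) of the low sheet-steel tray for the flat parts, standing to the left of the board. Inside 252 mm along its x and 162 mm along its y, walls 26 mm high over this floor. Fixed.
- roller1_center (a point): centre of a roller: black rubber on an aluminium hub, 46 mm across and 80 mm long, about 0.22 kg, lying on the board; its axis is the x axis of this point. It rolls down the slope only when its axis lies nearly along the board's x (within about 0.2 rad) and no flat part lies below it in its way. One of the three starts askew or end-on.
- roller2_center (a point): centre of a roller: black rubber on an aluminium hub, 46 mm across and 80 mm long, about 0.22 kg, lying on the board; its axis is the x axis of this point. It rolls down the slope only when its axis lies nearly along the board's x (within about 0.2 rad) and no flat part lies below it in its way. One of the three starts askew or end-on.
- roller3_center (a point): centre of a roller: black rubber on an aluminium hub, 46 mm across and 80 mm long, about 0.22 kg, lying on the board; its axis is the x axis of this point. It rolls down the slope only when its axis lies nearly along the board's x (within about 0.2 rad) and no flat part lies below it in its way. One of the three starts askew or end-on.
- plate_center (a point): centre of the flat steel plate, 110 mm (its x) x 56 mm (its y) x 10 mm thick, about 0.45 kg, lying flat on the board; this point is 5 mm over its underside.
- flange_center (a point): centre of the round flat steel flange, 60 mm across and 12 mm thick, about 0.22 kg, lying flat on the board; this point is 6 mm over its underside. It counts as a flat part.
- oil_can: bystander, to be left where it is: standing spray can, 58 mm across, 185 mm tall; its origin is at the underside
- cup_brush: bystander, to be left where it is: steel cup brush, 74 mm across, 55 mm high; its origin is at the underside
- hammer: bystander, to be left where it is: hammer lying along its x, 260 mm long, head 110 mm wide, 26 mm high; its origin is at the underside
- wire_brush: bystander, to be left where it is: brush with wooden handle lying along its x, 200 x 42 mm, 20 mm high; its origin is at the underside
- file: bystander, to be left where it is: flat file with wooden handle lying along its x, 310 mm long, 26 mm high; its origin is at the underside
There are look-alikes about, which are no part of the job. What is shaped like the part that bears plate_center but green is not meant.

How it is judged:
On the way, in this order (a step that is already met when the one before it is completed fails the run):
1. the board is being lifted with all three rollers and both flat parts on it (value of joint deck above 0.045 rad and x of roller1_center in the frame of deck_mid between -0.17 and 0.17 m and y of roller1_center in the frame of deck_mid between -0.19 and 0.2 m and z of roller1_center in the frame of deck_mid between -0.01 and 0.07 m and x of roller2_center in the frame of deck_mid between -0.17 and 0.17 m and y of roller2_center in the frame of deck_mid between -0.19 and 0.2 m and z of roller2_center in the frame of deck_mid between -0.01 and 0.07 m and x of roller3_center in the frame of deck_mid between -0.17 and 0.17 m and y of roller3_center in the frame of deck_mid between -0.19 and 0.2 m and z of roller3_center in the frame of deck_mid between -0.01 and 0.07 m and x of plate_center in the frame of deck_mid between -0.17 and 0.17 m and y of plate_center in the frame of deck_mid between -0.19 and 0.2 m and z of plate_center in the frame of deck_mid between -0.01 and 0.07 m and x of flange_center in the frame of deck_mid between -0.17 and 0.17 m and y of flange_center in the frame of deck_mid between -0.19 and 0.2 m and z of flange_center in the frame of deck_mid between -0.01 and 0.07 m), for 0.02 s.
2. all three rollers have rolled into the crate and both flat parts are still on the board (x of roller1_center in the frame of crate_in between -0.195 and 0.195 m and y of roller1_center in the frame of crate_in between -0.12 and 0.12 m and z of roller1_center in the frame of crate_in between 0 and 0.085 m and x of roller2_center in the frame of crate_in between -0.195 and 0.195 m and y of roller2_center in the frame of crate_in between -0.12 and 0.12 m and z of roller2_center in the frame of crate_in between 0 and 0.085 m and x of roller3_center in the frame of crate_in between -0.195 and 0.195 m and y of roller3_center in the frame of crate_in between -0.12 and 0.12 m and z of roller3_center in the frame of crate_in between 0 and 0.085 m and x of plate_center in the frame of deck_mid between -0.17 and 0.17 m and y of plate_center in the frame of deck_mid between -0.19 and 0.2 m and z of plate_center in the frame of deck_mid between -0.01 and 0.07 m and x of flange_center in the frame of deck_mid between -0.17 and 0.17 m and y of flange_center in the frame of deck_mid between -0.19 and 0.2 m and z of flange_center in the frame of deck_mid between -0.01 and 0.07 m), for 0.2 s.
At the end, for the whole second after the job is handed in: the board is down on its rest (tilt under 0.03 rad), all three rollers lie in the crate, the plate and the flange lie flat (within 0.12 rad) inside the tray, on its floor or on one another (centres under 50 mm over its floor), and all five are at rest (value of joint deck below 0.03 rad and x of roller1_center in the frame of crate_in between -0.195 and 0.195 m and y of roller1_center in the frame of crate_in between -0.12 and 0.12 m and z of roller1_center in the frame of crate_in between 0 and 0.085 m and x of roller2_center in the frame of crate_in between -0.195 and 0.195 m and y of roller2_center in the frame of crate_in between -0.12 and 0.12 m and z of roller2_center in the frame of crate_in between 0 and 0.085 m and x of roller3_center in the frame of crate_in between -0.195 and 0.195 m and y of roller3_center in the frame of crate_in between -0.12 and 0.12 m and z of roller3_center in the frame of crate_in between 0 and 0.085 m and x of plate_center in the frame of tray_in between -0.115 and 0.115 m and y of plate_center in the frame of tray_in between -0.075 and 0.075 m and z of each of plate_center, flange_center in the frame of tray_in below 0.05 m and angle between each of plate_center, flange_center's own z axis and vertical below 0.12 rad and x of flange_center in the frame of tray_in between -0.115 and 0.115 m and y of flange_center in the frame of tray_in between -0.075 and 0.075 m and linear speed of each of roller1, roller2, roller3, plate, flange below 0.02 m/s); the robot touches nothing.
It fails at once if another tool on the bench is moved by more than 30 mm (distance of any of oil_can, cup_brush, hammer, wire_brush, file from where it was at the start of the episode above 0.03 m).
It fails at once if the board is let fall (it drops faster than 1.2 rad/s) (velocity of joint deck below -1.2 rad/s).
It fails at once if a roller is put into the crate by hand ((contact force between the fingers and roller1 above 0.5 N and x of roller1_center in the frame of crate_in between -0.2 and 0.2 m and y of roller1_center in the frame of crate_in between -0.125 and 0.105 m) or (contact force between the fingers and roller2 above 0.5 N and x of roller2_center in the frame of crate_in between -0.2 and 0.2 m and y of roller2_center in the frame of crate_in between -0.125 and 0.105 m) or (contact force between the fingers and roller3 above 0.5 N and x of roller3_center in the frame of crate_in between -0.2 and 0.2 m and y of roller3_center in the frame of crate_in between -0.125 and 0.105 m)).
It fails at once if a flat part is dropped into the tray from more than about 50 mm ((x of plate_center in the frame of tray_in between -0.115 and 0.115 m and y of plate_center in the frame of tray_in between -0.075 and 0.075 m and z of plate_center in the frame of tray_in above 0.06 m and contact force between the fingers and plate below 0.01 N) or (x of flange_center in the frame of tray_in between -0.115 and 0.115 m and y of flange_center in the frame of tray_in between -0.075 and 0.075 m and z of flange_center in the frame of tray_in above 0.06 m and contact force between the fingers and flange below 0.01 N)).
It also fails if it takes over 72 s, if anything falls off the work surface, if the arm or the gripper's body presses on something with over 40 N, if the wrist force passes 120 N, or if a joint passes its speed limit or range.

## Robot

A 6-joint arm with a two-finger parallel gripper is mounted at the origin on the work surface. World frame = base frame: x ahead of the robot, y to its left, z up, the work surface at z = 0. Lengths are in m, angles in rad, forces in N, time in s.
With the tool pointing down it reaches from about 0.25 to 0.8 m from the base axis. Payload 3.9 kg.
Tool frame: the origin (TCP) lies at the centre of the arm's flange, where the gripper is bolted on; the fingertips stand 173 mm ahead of it and the grasp point (between the pads) lies 155 mm ahead of it; z points along the fingers, y is the line along which they close (so a half turn about z gives the same grasp; the last joint's range is limited). The gripper opens to 85 mm and grips with 20 to 120 N. Pads are 22 mm wide; open, the fingers measure 114 mm over their backs; the gripper's body (76 mm by 85 mm) begins 54 mm behind the grasp point. The pads swing forward as they close: fully open they stand 13 mm farther back than shut.
Start: joints at [-1.29, 0.26, -0.138, 1.173, 0, 1.571], TCP at [0.145, -0.504, 0.405] pointing down, gripper open.
Joint ranges: [-2.78, 2.78], [-0.83, 1.72], [-1.28, 1.37], [-1.9, 2.12], [-1.57, 1.48], [-3.14, 3.14]. Speed limits (rad/s): [2.57, 2.57, 3.14, 3.14, 3.14, 3.14].

## Interface

Orientations are given as a 3x3 rotation matrix whose columns are the frame's x, y, z axes.
In Python, from workcell import manip gives the robot as it stands.
- The arm moves only by the tool drive_tool, never from a script. Its argument "deltas" is a list that holds one entry, the list of rows, each a list of 5 numbers: the shift along the world's x, y, z as a fraction of full scale, then the turn about the world's z as a fraction of full scale, then the opening, from -1 (shut) to 1 (fully open), so that 0 is half open. A call has 1 to 8 rows; each row is the pose to reach, as a shift and turn from the pose commanded when the call began; what a row does not reach only later rows make up. Full scale, the value 1, is 10 cm for a shift and 2 rad for a turn. A row lasts 1/8 s, in which the tool goes at most 62.5 mm and 10.7 degrees, less where a joint would pass 70% of its speed; a pose out of reach is approached as far as the arm can. A call with a number of a shift or a turn outside -1 to 1 is refused whole. A call with a gripper value outside its range is refused whole. The fingers move at their own pace and stop on an object; "force" is the grip in N (left out, the last holds). Time passes only in rows, so rows that repeat a pose let the fingers close. It gives the time, the measured TCP pose, the force, the opening and the grip force at its end, in the units of the state.
- manip.read_state(): the state, without advancing time (a new reading comes with each control period).
- manip.capture(name): name is "scene" or "side" or "wrist"; returns a dict with "pixels" (480x640x3 uint8, red, green, blue), "camera_matrix" (3x3 intrinsics, pixels), "camera_from_world" (4x4, takes a point from world to camera coordinates). Camera axes: x right, y up, looking along -z (the intrinsics and any distortion apply to the point x, -y, -z); pixel columns grow to the right and rows downward; lengths in m; the calibration is good to about 2 mm. A picture is of the moment at which its call begins. There is no depth.
- manip.close_job(): hands the job in; it is judged then, once.
Trained networks look in the newest picture that a camera, given by its name, has taken for a name from the list of things; names that differ only in an ending like _2 or _b are one class to them, and where a whole thing is asked for, a point or a joint stands for the part that bears it (a point fixed in the world has none). Each returns a list of dicts, best first, with "confidence" (0 to 1); they miss things now and then, are a little off and sometimes report something else, mostly with a low value. They report only what shows in the picture. A call takes as long as a camera call. They do not tell look-alikes from the thing itself.
- manip.recognise(thing, camera): "box" ([centre column, centre row, width, height] as shares, 0 to 1, of the picture: columns of its width, rows of its height, round what is visible of it).
- manip.tip_of(thing, camera): "at" ([row, column] as shares, 0 to 1, of the picture: columns of its width, rows of its height: a listed point, or the origin of a listed thing).
The state is a dict: "time_s": time; "joint_pos": joint angles; "dq": joint speeds; "joint_torque": joint torques, N m; "ee_pos": TCP position; "tool_rot": TCP orientation; "ft_force": force on the tool from outside, world axes, zero at the start; "wrist_torque": the same for the moment, N m; "width": finger opening in m; "finger_force": force on a finger pad.
Only numpy, scipy, OpenCV 4.12 (cv2) and the standard library are available. Lean on these libraries where they do the work, as an engineer would, in place of code of your own. Each camera call takes 0.05 s, during which the arm holds its last target. There are 200 camera calls.

## Working session

There is one attempt and no reset: what is moved stays moved. The work goes in short steps, Python scripts to look and compute and a tool call to move; the robot and the scene stay as the last step left them, time stands still between calls to the robot, and variables do not carry over. Pictures are saved under pics/ and viewed, at most 12 in all, crops included, and the job is handed in when it is done.

Besides the shell and the picture viewer there is one more tool, called as a command line: name --argument value ..., lists and objects as JSON in quotes. drive_tool: Moves the arm, as the interface text tells. Shift numbers are shares of 10 cm and turn numbers shares of 2 rad, none past 1 either way. Its arguments: {"type":"object","properties":{"deltas":{"type":"array","items":{"type":"array","items":{"type":"array","items":{"type":"number","minimum":-1,"maximum":1}}}},"force":{"type":"number"}},"required":["deltas"]}

```bash
mkdir -p pics
cat > h.py <<'E'
import numpy as np, cv2
from workcell import manip
def cap(c,f=None):
    d=manip.capture(c)
    if f: cv2.imwrite('pics/'+f,d['pixels'][:,:,::-1])
    return d
def ray(d,u,v):
    K=np.array(d['camera_matrix']);T=np.array(d['camera_from_world']);R=T[:3,:3];t=T[:3,3]
    q=np.linalg.inv(K)@[u,v,1]; q=np.array([q[0],-q[1],-q[2]])
    return -R.T@t, R.T@q
def at_z(d,u,v,z):
    o,r=ray(d,u,v); return o+r*(z-o[2])/r[2]
def tri(A):
    M=np.zeros((3,3));b=np.zeros(3)
    for o,r in A:
        r=r/np.linalg.norm(r);P=np.eye(3)-np.outer(r,r);M+=P;b+=P@o
    return np.linalg.solve(M,b)
def proj(d,p):
    K=np.array(d['camera_matrix']);T=np.array(d['camera_from_world']);q=T[:3,:3]@p+T[:3,3]
    q=K@[q[0],-q[1],-q[2]];return q[:2]/q[2]
E
python3 - <<'E'
from h import *
D={c:cap(c,c+'0.png') for c in('scene','side')}
print({c:ray(D[c],320,240)[0].round(3) for c in D})
for n in ['deck_mid','deck_handle','crate_in','tray_in','roller1_center','plate_center','flange_center']:
    R={c:manip.tip_of(n,c) for c in D}
    for c in D: print(n,c,[(round(r['confidence'],2),[round(r['at'][1]*640),round(r['at'][0]*480)]) for r in R[c][:5]])
    if n[:2] in('de','cr','tr') and all(R.values()):
        print('   ',tri([ray(D[c],R[c][0]['at'][1]*640,R[c][0]['at'][0]*480) for c in D]).round(3))
E
```

```text
{'scene': array([1.676, 0.123, 1.389]), 'side': array([0.521, 0.805, 1.059])}
deck_mid scene [(0.76, [295, 235])]
deck_mid side [(0.68, [329, 223])]
    [ 0.569 -0.094  0.12 ]
deck_handle scene [(0.69, [369, 241])]
deck_handle side [(0.79, [313, 287]), (0.24, [264, 389])]
    [0.597 0.154 0.148]
crate_in scene [(0.68, [214, 244]), (0.65, [319, 260])]
crate_in side [(0.79, [340, 188])]
    [ 0.541 -0.394  0.001]
tray_in scene [(0.61, [430, 251]), (0.55, [297, 211])]
tray_in side [(0.65, [350, 394])]
    [0.497 0.373 0.006]
roller1_center scene [(0.93, [291, 246])]
roller1_center side [(0.96, [307, 218])]
plate_center scene [(0.82, [160, 200])]
plate_center side [(0.88, [309, 194]), (0.49, [387, 146])]
flange_center scene [(0.69, [320, 259])]
flange_center side [(0.71, [295, 244])]
```

View pics/scene0.png

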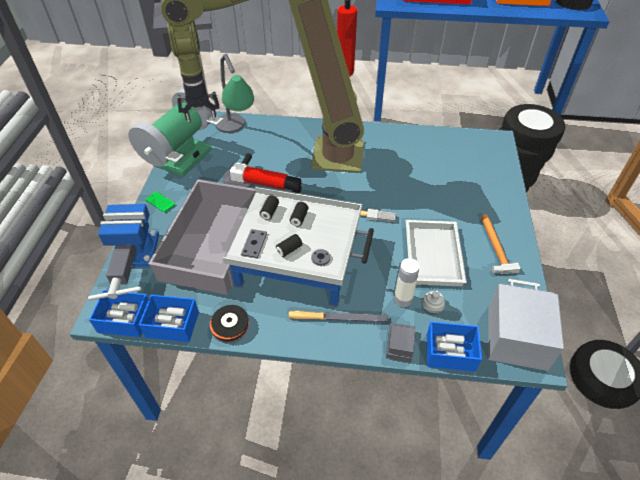

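View pics/side0.png

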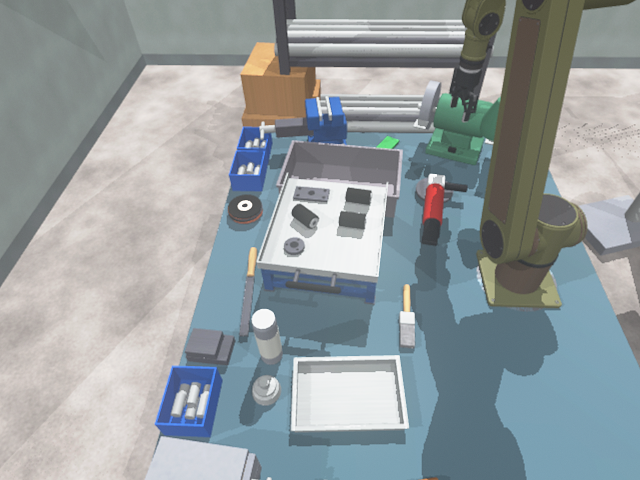

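The scene picture shows the dark plate at (254,243) near the low edge. The rollers are at (269,208), (299,214) and (288,246), the last one askew and above the plate. The flange is at (321,257) and the tray at (434,251). Two things could be the plate: the green one on the bench at (160,202) and the dark steel one on the board at (254,243). The dark one fits, since green is excluded and it lies on the board. I'll go above the board for a wrist view.

drive_tool --deltas '[[[0.33, 0.3, 0.1, 0, 1], [0.66, 0.6, 0.2, 0, 1], [1, 0.9, 0.3, 0, 1]]]'

```text
time_s: 1.18
ee_pos: [0.2462, -0.4136, 0.435]
tool_rot: [[0.961, 0.276, 0.0], [0.276, -0.961, -0.0], [0.0, 0.0, -1.0]]
ft_force: [-0.7, 0.0, 0.4]
width: 0.0851
finger_force: 0.0
```

drive_tool --deltas '[[[0.33, 0.3, 0.1, 0, 1], [0.66, 0.6, 0.2, 0, 1], [1, 0.9, 0.3, 0, 1]]]'

```text
time_s: 1.55
ee_pos: [0.3464, -0.3233, 0.4652]
tool_rot: [[0.961, 0.277, 0.0], [0.277, -0.961, -0.0], [0.0, 0.0, -1.0]]
ft_force: [0.5, -0.5, 0.3]
width: 0.0853
finger_force: 0.0
```

drive_tool --deltas '[[[0.33, 0.3, 0.1, 0, 1], [0.66, 0.6, 0.2, 0, 1], [1, 0.9, 0.3, 0, 1]]]'

```text
time_s: 1.92
ee_pos: [0.4464, -0.2333, 0.4952]
tool_rot: [[0.961, 0.277, 0.0], [0.277, -0.961, -0.0], [0.0, 0.0, -1.0]]
ft_force: [1.0, 0.2, -0.5]
width: 0.0852
finger_force: 0.0
```

drive_tool --deltas '[[[0.33, 0.3, 0.1, 0, 1], [0.66, 0.6, 0.2, 0, 1], [1, 0.9, 0.3, 0, 1], [1, 0.9, 0.3, 0, 1], [1, 0.9, 0.3, 0, 1]]]'

```text
time_s: 2.55
ee_pos: [0.5453, -0.1445, 0.5244]
tool_rot: [[0.961, 0.277, -0.001], [0.277, -0.961, -0.0], [-0.001, -0.0, -1.0]]
ft_force: [-0.3, -0.0, -0.3]
width: 0.0854
finger_force: 0.0
```

Run:
```python
from h import *
d=cap('wrist','w0.png'); s=manip.read_state()
print(s['ee_pos'],np.round(s['tool_rot'],3),s['joint_pos'],s['time_s'])
for n,z in [('roller1_center',.148),('plate_center',.13),('flange_center',.131),('deck_mid',.125)]:
    for r in manip.tip_of(n,'wrist'): 
        u,v=r['at'][1]*640,r['at'][0]*480; print(n,round(r['confidence'],2),round(u),round(v),at_z(d,u,v,z).round(3))
```

```text
[ 0.54487004 -0.14487561  0.52443908] [[ 0.961  0.277 -0.001]
 [ 0.277 -0.961 -0.   ]
 [-0.001 -0.    -1.   ]] [-2.59767580e-01  3.13636445e-01  2.46584555e-01  1.50477902e+00
 -4.21021962e-04  2.60164521e+00] 2.6
roller1_center 0.58 297 102 [ 0.638 -0.102  0.148]
plate_center 0.87 402 145 [ 0.629 -0.218  0.13 ]
flange_center 0.7 200 45 [0.663 0.002 0.131]
deck_mid 0.61 98 256 [0.412 0.079 0.125]
deck_mid 0.38 253 232 [ 0.491 -0.089  0.125]
```

View pics/w0.png

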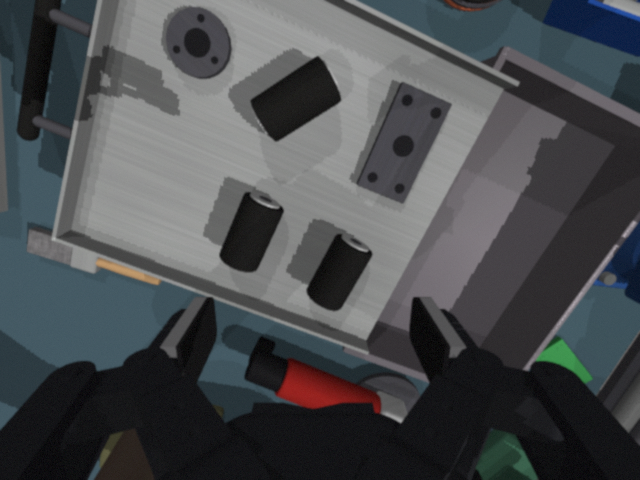

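The wrist view shows the plate at (404,143) near the low edge, and the askew roller at (296,98) above it. The two straight rollers are at (251,231) and (340,272), the flange is at (197,42) and the handle bar at (40,70). Nothing green is on the board, so the dark plate with holes is the right one.

Run:
```python
from h import *
d=cap('wrist')
P=lambda u,v,z:at_z(d,u,v,z)[:2]
ang=lambda a,b:np.arctan2(*(b-a)[::-1]).round(3)
lo=[P(503,92,.125),P(370,345,.125)];print('lowedge',lo,'xdir',ang(lo[1],lo[0]), 'back-near corner',P(62,236,.149), 'handle',P(28,135,.135),P(50,0,.135))
yaw=-0.11
pl=[P(*c,.135) for c in[(401,82),(451,102),(404,203),(357,184)]];pc=np.mean(pl,0)
print('plate',pc,'long',ang(pl[2],pl[1]),ang(pl[3],pl[0]),[np.linalg.norm(pl[i]-pl[i-1]).round(3) for i in range(4)])
print('flange',P(199,42,.137))
# rollers: silhouette side lines
for n,e in dict(A=[(331,77),(263,122)],B=[(264,197),(237,268)],C=[(355,238),(326,306)]).items():
    a,b=[P(*q,.148) for q in e];print(n,(a+b)/2,'axis',ang(b,a),np.linalg.norm(a-b).round(3))
Pn={}
S=cap('side')
for n,p in dict(dm=[.569,-.094,.125]).items(): print(proj(S,np.array(p)),proj(d,np.array(p)))
```

```text
lowedge [array([ 0.7066537 , -0.30082313]), array([ 0.38348191, -0.26906362])] xdir -0.098 back-near corner [0.43795982 0.10561778] handle [0.53247779 0.15468374] [0.66072096 0.13856512]
plate [ 0.6291055 -0.2182995] long -0.078 -0.093 [np.float64(0.108), np.float64(0.055), np.float64(0.11), np.float64(0.056)]
flange [6.64393944e-01 3.23337215e-04]
A [ 0.64000508 -0.10206848] axis -0.744 0.077
B [ 0.49618596 -0.08911835] axis -0.118 0.087
C [ 0.47863859 -0.19669245] axis -0.072 0.089
[328.31633512 223.23090537] [273.03112642 167.02030322]
```

Run:
```python
from h import *
d=cap('wrist'); s=manip.read_state(); R=np.array(s['tool_rot']);p=np.array(s['ee_pos'])
for z in(.155,.16,.173): print(z,[proj(d,p+R@np.array([sx*.011,sy*.0425,z])).round() for sy in(1,-1) for sx in (1,-1)])
```

```text
0.155 [array([414., 297.]), array([410., 342.]), array([209., 297.]), array([214., 342.])]
0.16 [array([411., 291.]), array([407., 336.]), array([212., 291.]), array([217., 336.])]
0.173 [array([403., 278.]), array([399., 320.]), array([220., 278.]), array([224., 320.])]
```

drive_tool --deltas '[[[0.1, -0.09, -0.03, 0.0863, 1], [0.2, -0.18, -0.06, 0.1725, 1], [0.3, -0.27, -0.09, 0.259, 1], [0.4, -0.36, -0.12, 0.345, 1], [0.5, -0.45, -0.15, 0.431, 1], [0.6, -0.54, -0.18, 0.5175, 1], [0.7, -0.63, -0.21, 0.604, 1], [0.84, -0.73, -0.24, 0.69, 1]]]'

```text
time_s: 3.95
ee_pos: [0.6295, -0.2179, 0.5008]
tool_rot: [[-0.095, 0.995, 0.0], [0.995, 0.095, -0.0], [-0.0, 0.0, -1.0]]
ft_force: [0.2, 0.2, -0.4]
width: 0.0851
finger_force: 0.0
```

drive_tool --deltas '[[[0, 0, -0.1, 0.0863, 1], [0, 0, -0.2, 0.1725, 1], [0, 0, -0.3, 0.259, 1], [0, 0, -0.4, 0.345, 1], [0, 0, -0.5, 0.431, 1], [0, 0, -0.6, 0.5175, 1], [0, 0, -0.7, 0.604, 1], [0, 0, -0.8, 0.69, 1]]]'

```text
time_s: 4.95
ee_pos: [0.6293, -0.2177, 0.4203]
tool_rot: [[-0.995, 0.095, -0.0], [0.095, 0.995, 0.0], [0.0, 0.0, -1.0]]
ft_force: [-0.1, 0.4, -0.3]
width: 0.0854
finger_force: 0.0
```

drive_tool --deltas '[[[0, 0, -0.4, 0, 1], [0, 0, -0.8, 0, 1], [0, 0, -0.8, 0, 1]]]'

```text
time_s: 5.32
ee_pos: [0.6278, -0.2171, 0.3371]
tool_rot: [[-0.995, 0.101, -0.008], [0.101, 0.995, 0.003], [0.008, 0.002, -1.0]]
ft_force: [-0.4, -0.7, -0.4]
width: 0.0854
finger_force: 0.0
```

drive_tool --deltas '[[[0, 0, -0.25, 0, 1], [0, 0, -0.45, 0, 1], [0, 0, -0.45, 0, -0.4], [0, 0, -0.45, 0, -0.4], [0, 0, -0.45, 0, -0.4], [0, 0, -0.45, 0, -0.4]]]' --force 50

```text
time_s: 6.08
ee_pos: [0.6302, -0.2176, 0.2982]
tool_rot: [[-0.995, 0.101, 0.004], [0.101, 0.995, -0.001], [-0.004, -0.001, -1.0]]
ft_force: [-1.2, 0.1, 6.0]
width: 0.0543
finger_force: 54.3
```

Run:
```python
from h import *
d=cap('wrist','w1.png');s=manip.read_state();print(s['ee_pos'],s['width'],s['finger_force'],s['ft_force'])
```

```text
[ 0.63017244 -0.21759047  0.29814202] 0.054223258460434014 54.33790862560272 [-0.51454658  0.1822599   7.16780628]
```

View pics/w1.png

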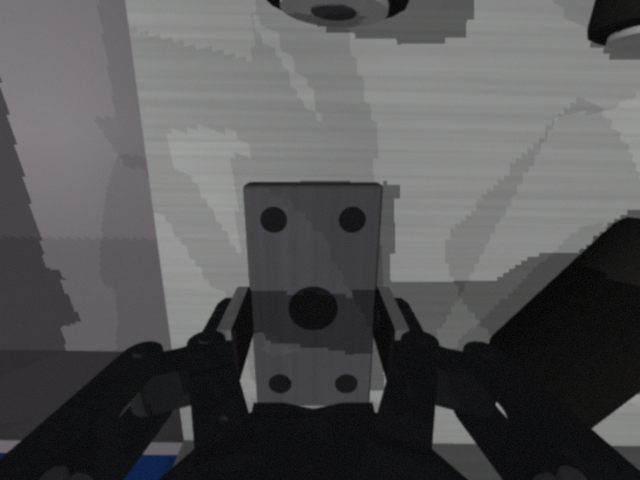

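The plate sits squarely between the pads (width 54 mm), with its far end at row 183. I'll carry it to the high end of the board, behind the rollers.

drive_tool --deltas '[[[0, 0, 0.4, 0, -0.4], [0, 0, 0.8, 0, -0.4], [-0.1, 0.2, 0.8, 0, -0.4], [-0.25, 0.5, 0.8, 0, -0.4], [-0.5, 1, 0.8, 0, -0.4]]]'

```text
time_s: 6.75
ee_pos: [0.5795, -0.1175, 0.3751]
tool_rot: [[-0.995, 0.103, 0.0], [0.103, 0.995, -0.0], [-0.0, -0.0, -1.0]]
ft_force: [1.0, 1.0, -5.2]
width: 0.0544
finger_force: 55.5
```

drive_tool --deltas '[[[-0.25, 0.5, 0, 0, -0.4], [-0.5, 1, 0, 0, -0.4]]]'

```text
time_s: 7.0
ee_pos: [0.5283, -0.0161, 0.3753]
tool_rot: [[-0.995, 0.101, -0.001], [0.101, 0.995, 0.0], [0.001, 0.0, -1.0]]
ft_force: [1.0, 0.4, -4.1]
width: 0.0543
finger_force: 55.5
```

drive_tool --deltas '[[[-0.23, 0.36, 0, 0, -0.4], [-0.23, 0.36, -0.35, 0, -0.4], [-0.23, 0.36, -0.6, 0, -0.4], [-0.23, 0.36, -0.77, 0, -0.4], [-0.23, 0.36, -0.77, 0, -0.4]]]'

```text
time_s: 7.62
ee_pos: [0.5059, 0.0186, 0.2982]
tool_rot: [[-0.995, 0.1, -0.002], [0.1, 0.995, -0.0], [0.002, -0.0, -1.0]]
ft_force: [-0.2, 0.6, -3.7]
width: 0.0544
finger_force: 58.6
```

Run:
```python
from h import *
d=cap('scene','s1.png');c=d['pixels'][170:320,130:420];cv2.imwrite('pics/s1c.png',cv2.resize(c,None,fx=2.7,fy=2.7)[:,:,::-1])
```

```text
(no output)
```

View pics/s1c.png

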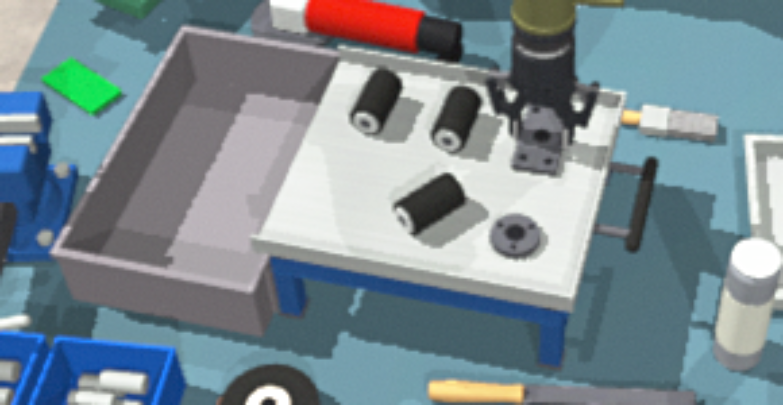

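The plate is being set down at crop (540,150), clear of the rollers' paths. Next I'll release it and turn the askew roller.

drive_tool --deltas '[[[0, 0, 0, 0, 0], [0, 0, 0, 0, 0.8], [0, 0, 0.2, 0, 1], [0, 0, 0.6, 0, 1], [0, 0, 0.9, 0, 1], [0.3, -0.3, 0.9, -0.08, 1], [0.6, -0.55, 0.9, -0.16, 1]]]'

```text
time_s: 8.55
ee_pos: [0.5676, -0.037, 0.3908]
tool_rot: [[-0.911, 0.413, 0.004], [0.413, 0.911, -0.0], [-0.004, 0.001, -1.0]]
ft_force: [0.5, 0.8, 0.6]
width: 0.0855
finger_force: 0.0
```

drive_tool --deltas '[[[0.4, -0.35, 0, -0.08, 1], [0.74, -0.65, 0, -0.162, 1], [0.74, -0.65, 0, -0.162, 1], [0.74, -0.65, -0.4, -0.162, 1], [0.74, -0.65, -0.8, -0.162, 1], [0.74, -0.65, -0.8, -0.162, -0.6], [0.74, -0.65, -0.8, -0.162, -0.6], [0.74, -0.65, -0.8, -0.162, -0.6]]]' --force 30

```text
time_s: 9.55
ee_pos: [0.6412, -0.1013, 0.3113]
tool_rot: [[-0.736, 0.677, 0.004], [0.677, 0.736, -0.001], [-0.003, 0.002, -1.0]]
ft_force: [-0.4, 0.1, 3.9]
width: 0.0449
finger_force: 31.3
```

drive_tool --deltas '[[[0, 0, 0, 0, -0.6], [0, 0, 0.2, 0, -0.6], [0, 0, 0.2, 0.08, -0.6], [0, 0, 0.2, 0.16, -0.6], [0, 0, 0.2, 0.24, -0.6], [0, 0, 0.2, 0.322, -0.6], [0, 0, 0.2, 0.322, -0.6]]]'

```text
time_s: 10.42
ee_pos: [0.6404, -0.1014, 0.3287]
tool_rot: [[-0.995, 0.102, -0.0], [0.102, 0.995, 0.0], [0.0, -0.0, -1.0]]
ft_force: [0.6, 0.0, -3.3]
width: 0.045
finger_force: 31.5
```

Run:
```python
from h import *
d=cap('wrist','w2.png')
```

```text
(no output)
```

View pics/w2.png

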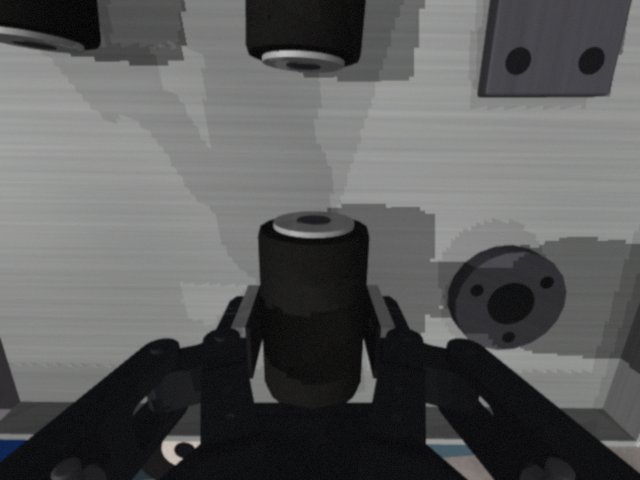

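The roller is gripped straight, with its hub end at (313,222) and the pads at rows 290–370. I'll set it down and go over the handle.

drive_tool --deltas '[[[0, 0, -0.12, 0, -0.6], [0, 0, -0.19, 0, -0.6], [0, 0, -0.19, 0, -0.3], [0, 0, -0.19, 0, 0.2], [0, 0, -0.19, 0, 0.8], [0, 0, 0.2, 0, 1], [0, 0, 0.8, 0, 1]]]'

```text
time_s: 11.35
ee_pos: [0.64, -0.1013, 0.4068]
tool_rot: [[-0.995, 0.101, -0.006], [0.101, 0.995, 0.001], [0.006, 0.0, -1.0]]
ft_force: [1.1, -0.7, 0.7]
width: 0.0855
finger_force: 0.0
```

drive_tool --deltas '[[[-0.1, 0.5, 0.1, 0, 1], [-0.2, 1, 0.1, 0, 1]]]'

```text
time_s: 11.6
ee_pos: [0.621, -0.0009, 0.4202]
tool_rot: [[-0.995, 0.103, 0.004], [0.103, 0.995, 0.0], [-0.004, 0.001, -1.0]]
ft_force: [0.3, 1.1, 0.4]
width: 0.0855
finger_force: 0.0
```

drive_tool --deltas '[[[-0.1, 0.5, 0, 0, 0.5], [-0.27, 0.9, 0, 0, 0.15], [-0.27, 0.9, 0, 0, 0.15], [-0.27, 0.9, 0, 0, 0.15]]]'

```text
time_s: 12.1
ee_pos: [0.5937, 0.0885, 0.4185]
tool_rot: [[-0.995, 0.1, 0.0], [0.1, 0.995, -0.001], [-0.0, -0.001, -1.0]]
ft_force: [-0.4, -0.8, 0.6]
width: 0.049
finger_force: 0.0
```

Run:
```python
from h import *
d=cap('wrist','w3.png');s=manip.read_state();print(s['ee_pos'],s['width'],s['time_s'],s['joint_pos'])
```

```text
[0.59385669 0.08793427 0.41847983] 0.04921549807066941 12.15 [ 1.47136069e-01  3.86723377e-01  8.41643599e-02  1.26819686e+00
 -5.35125124e-04  2.48751430e-01]
```

View pics/w3.png

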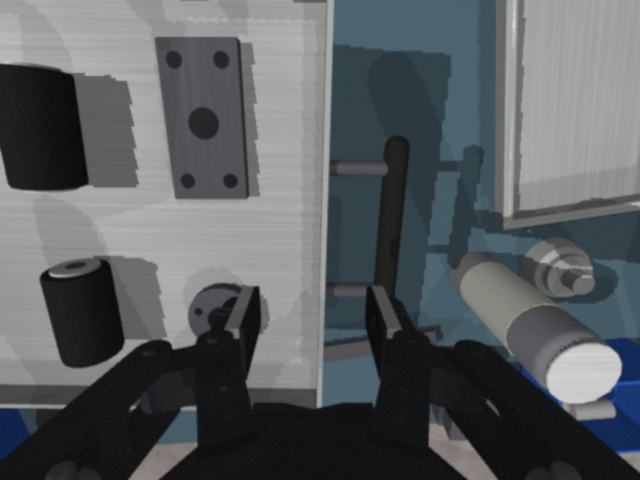

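The bar runs from (397,140) down past (386,290), with stays joining it at rows 168 and 290. The spray can top is at (583,373).

Run:
```python
from h import *
d=cap('wrist')
a,b=at_z(d,394,168,.137),at_z(d,386,290,.137);print(a,b,(a+b)/2,np.linalg.norm(a-b)); print('can',at_z(d,583,373,.185)); print('wall',at_z(d,329,100,.149))
print('tray corner',at_z(d,505,222,.03))
```

```text
[0.55030784 0.15220754 0.137     ] [0.64972485 0.14286295 0.137     ] [0.60001634 0.14753525 0.137     ] 0.099855210732687
can [0.70606869 0.27484345 0.185     ]
wall [0.49973794 0.10787106 0.149     ]
tray corner [0.63642988 0.29690239 0.03      ]
```

drive_tool --deltas '[[[0.07, 0.59, 0, 0, 0.15], [0.07, 0.59, 0, 0, 0.15], [0.07, 0.59, -0.5, 0, 0.15], [0.07, 0.59, -0.9, 0, 0.15]]]'

```text
time_s: 12.7
ee_pos: [0.6008, 0.1461, 0.3274]
tool_rot: [[-0.995, 0.102, 0.0], [0.102, 0.995, -0.0], [-0.0, -0.0, -1.0]]
ft_force: [-0.6, -0.2, -0.4]
width: 0.0488
finger_force: 0.0
```

drive_tool --deltas '[[[0, 0, -0.38, 0, 0.15], [0, 0, -0.38, 0, 0.15], [0, 0, -0.38, 0, -1], [0, 0, -0.38, 0, -1], [0, 0, -0.38, 0, -1], [0, 0, -0.38, 0, -1]]]' --force 40

```text
time_s: 13.45
ee_pos: [0.6015, 0.1478, 0.2931]
tool_rot: [[-0.995, 0.101, 0.005], [0.101, 0.995, 0.001], [-0.005, 0.001, -1.0]]
ft_force: [-0.2, 0.3, 5.9]
width: 0.0165
finger_force: 39.5
```

drive_tool --deltas '[[[0, 0, 0.08, 0, -1], [0, -0.01, 0.16, 0, -1], [0, -0.02, 0.25, 0, -1], [0, -0.03, 0.32, 0, -1], [0, -0.04, 0.39, 0, -1], [0, -0.05, 0.45, 0, -1], [0, -0.06, 0.5, 0, -1], [0, -0.06, 0.5, 0, -1]]]'

```text
time_s: 14.45
ee_pos: [0.6014, 0.1425, 0.3399]
tool_rot: [[-0.995, 0.1, 0.001], [0.1, 0.995, 0.003], [-0.001, 0.003, -1.0]]
ft_force: [5.2, 3.0, -9.8]
width: 0.0166
finger_force: 39.6
```

drive_tool --deltas '[[[0, 0, 0, 0, -1], [0, 0, 0, 0, -1], [0, 0, 0, 0, -1], [0, 0, 0, 0, -1], [0, 0, 0, 0, -1], [0, 0, 0, 0, -1]]]'

```text
time_s: 15.2
ee_pos: [0.6014, 0.1425, 0.3397]
tool_rot: [[-0.995, 0.1, 0.001], [0.1, 0.995, 0.002], [-0.001, 0.003, -1.0]]
ft_force: [5.5, 3.5, -9.7]
width: 0.0164
finger_force: 39.7
```

Run:
```python
from h import *
d=cap('side','sd1.png');e=cap('scene')
for c in('side','scene'): print(c,[(round(r['confidence'],2),np.round(r['at'],3)) for r in manip.tip_of('roller1_center',c)])
a=d['pixels'][120:320,220:420];b=e['pixels'][160:310,140:400]
cv2.imwrite('pics/m1.png',np.hstack([cv2.resize(a,(400,400)),cv2.resize(b,(400,400))])[:,:,::-1])
```

```text
side [(0.55, array([0.348, 0.512])), (0.17, array([0.457, 0.52 ]))]
scene [(0.84, array([0.518, 0.283]))]
```

View pics/m1.png

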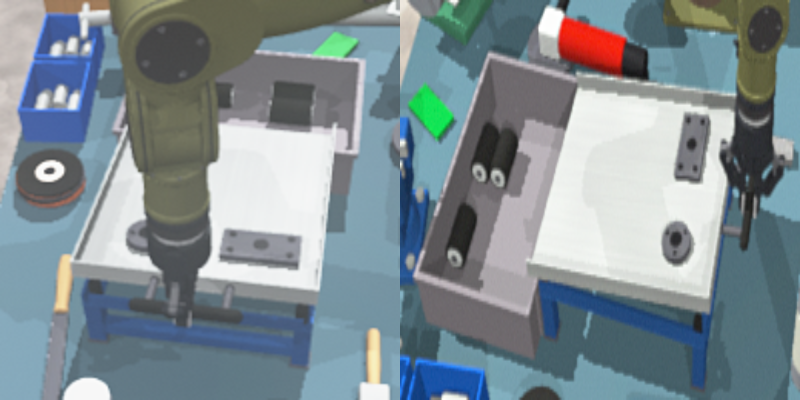

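All three rollers are in the crate (right-hand view at (485,150), (503,160), (460,235)), and the plate and flange are still on the board. I'll lower it gently.

drive_tool --deltas '[[[0, 0.01, -0.08, 0, -1], [0, 0.02, -0.16, 0, -1], [0, 0.03, -0.24, 0, -1], [0, 0.04, -0.32, 0, -1], [0, 0.05, -0.39, 0, -1], [0, 0.06, -0.45, 0, -1], [0, 0.06, -0.49, 0, -1], [0, 0.06, -0.5, 0, -1]]]'

```text
time_s: 16.4
ee_pos: [0.6013, 0.1477, 0.294]
tool_rot: [[-0.995, 0.101, 0.005], [0.101, 0.995, 0.001], [-0.005, 0.001, -1.0]]
ft_force: [-1.2, -0.4, 15.6]
width: 0.0164
finger_force: 42.0
```

drive_tool --deltas '[[[0, 0, 0, 0, -1], [0, 0, 0, 0, -0.3], [0, 0, 0, 0, 0.15], [0, 0, 0, 0, 0.15], [0, 0, 0.4, 0, 0.15], [0, 0, 0.9, 0, 0.15]]]'

```text
time_s: 17.15
ee_pos: [0.5998, 0.1474, 0.3798]
tool_rot: [[-0.995, 0.101, -0.004], [0.101, 0.995, -0.001], [0.004, -0.002, -1.0]]
ft_force: [0.4, 0.8, -0.3]
width: 0.0491
finger_force: 0.0
```

drive_tool --deltas '[[[0, -0.3, 0.3, 0, 1], [0, -0.6, 0.3, 0, 1], [0, -0.6, 0.3, 0, 1], [0, -0.6, 0.3, 0, 1]]]'

```text
time_s: 17.65
ee_pos: [0.6003, 0.0878, 0.4101]
tool_rot: [[-0.995, 0.101, -0.001], [0.101, 0.995, 0.0], [0.001, 0.0, -1.0]]
ft_force: [0.1, 0.4, -0.8]
width: 0.0852
finger_force: 0.0
```

Run:
```python
from h import *
d=cap('wrist','w4.png');s=manip.read_state();print(s['ee_pos'],s['width'],s['time_s'],s['joint_pos'])
for n,z in [('plate_center',.13),('flange_center',.131),('tray_in',.004)]:
    for r in manip.tip_of(n,'wrist'): 
        u,v=r['at'][1]*640,r['at'][0]*480; print(n,round(r['confidence'],2),round(u),round(v),at_z(d,u,v,z).round(3))
# tray outline from the scene cameras
for c in('scene','side'):
    e=cap(c);b=manip.recognise('tray_in',c);print(c,b)
    for r in manip.tip_of('tray_in',c)+[]: print(at_z(e,r['at'][1]*640,r['at'][0]*480,.004).round(3))
S=cap('side')
for q in[(294,360),(403,357),(407,430),(292,431)]: print('side rim',at_z(S,*q,.03).round(3))
```

```text
[0.6003484  0.08810151 0.40995554] 0.08530630207574554 17.7 [1.45604869e-01 4.01344101e-01 8.49484601e-02 1.25578517e+00
 4.36352891e-04 2.45920827e-01]
flange_center 0.71 221 312 [0.661 0.004 0.131]
scene [{'box': [0.6791, 0.5234, 0.0898, 0.1398], 'confidence': 0.55}]
[0.497 0.371 0.004]
[ 0.472 -0.114  0.004]
side [{'box': [0.5469, 0.8173, 0.1831, 0.1521], 'confidence': 0.61}]
[0.501 0.384 0.004]
[0.707 0.378 0.004]
side rim [0.642 0.303 0.03 ]
side rim [0.363 0.285 0.03 ]
side rim [0.367 0.466 0.03 ]
side rim [0.631 0.478 0.03 ]
```

View pics/w4.png

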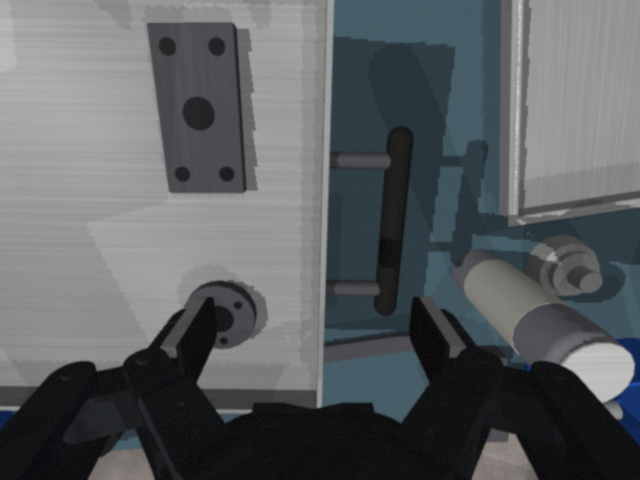

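Both parts lie unmoved on the board: plate at (198,107), flange at (221,314). The board is level and the tray corner is at (512,215). I'll pick the plate.

drive_tool --deltas '[[[-0.5, -0.35, 0, 0, 1], [-0.94, -0.7, 0, 0, 1], [-0.94, -0.7, 0, 0, 1], [-0.94, -0.7, -0.4, 0, 1], [-0.94, -0.7, -0.8, 0, 1]]]'

```text
time_s: 18.82
ee_pos: [0.5077, 0.0178, 0.3308]
tool_rot: [[-0.995, 0.101, 0.004], [0.101, 0.995, 0.0], [-0.004, 0.001, -1.0]]
ft_force: [-0.0, -0.1, -1.1]
width: 0.0854
finger_force: 0.0
```

drive_tool --deltas '[[[0, 0, -0.32, 0, 1], [0, 0, -0.33, 0, 1], [0, 0, -0.33, 0, -0.4], [0, 0, -0.33, 0, -0.4], [0, 0, -0.33, 0, -0.4], [0, 0, -0.33, 0, -0.4], [0, 0, 0.3, 0, -0.4], [0, 0, 0.7, 0, -0.4]]]' --force 50

```text
time_s: 19.82
ee_pos: [0.5065, 0.0175, 0.4029]
tool_rot: [[-0.995, 0.101, 0.002], [0.101, 0.995, -0.0], [-0.002, -0.0, -1.0]]
ft_force: [0.1, 0.5, -4.9]
width: 0.0538
finger_force: 57.1
```

drive_tool --deltas '[[[-0.1, 0.5, 0, 0.02, -0.4], [-0.2, 1, 0, 0.04, -0.4]]]'

```text
time_s: 20.08
ee_pos: [0.4864, 0.1181, 0.4017]
tool_rot: [[-1.0, 0.022, 0.002], [0.022, 1.0, 0.0], [-0.002, 0.0, -1.0]]
ft_force: [0.5, 0.4, -4.8]
width: 0.0538
finger_force: 57.1
```

drive_tool --deltas '[[[-0.1, 0.5, 0, 0.015, -0.4], [-0.2, 1, 0, 0.035, -0.4]]]'

```text
time_s: 20.32
ee_pos: [0.4659, 0.2189, 0.4008]
tool_rot: [[-0.999, -0.05, 0.0], [-0.05, 0.999, -0.0], [-0.0, -0.0, -1.0]]
ft_force: [0.2, 0.4, -3.7]
width: 0.0539
finger_force: 57.1
```

drive_tool --deltas '[[[-0.1, 0.5, 0, 0, -0.4], [-0.2, 1, 0, 0, -0.4]]]'

```text
time_s: 20.58
ee_pos: [0.4458, 0.319, 0.4007]
tool_rot: [[-0.999, -0.049, 0.0], [-0.049, 0.999, -0.001], [-0.0, -0.001, -1.0]]
ft_force: [0.8, 0.4, -4.6]
width: 0.0535
finger_force: 57.1
```

drive_tool --deltas '[[[0, 0.54, 0, 0, -0.4], [0, 0.54, 0, 0, -0.4], [0, 0.54, -0.5, 0, -0.4], [0, 0.54, -1, 0, -0.4], [0, 0.54, -1, 0, -0.4]]]'

```text
time_s: 21.2
ee_pos: [0.4443, 0.3691, 0.2965]
tool_rot: [[-0.999, -0.049, -0.009], [-0.049, 0.999, -0.008], [0.009, -0.007, -1.0]]
ft_force: [-0.5, -0.2, -4.1]
width: 0.0536
finger_force: 57.1
```

Run:
```python
from h import *
a=cap('side')['pixels'][320:470,230:450];b=cap('scene')['pixels'][180:330,340:560];s=manip.read_state();print(s['ee_pos'],s['finger_force'])
cv2.imwrite('pics/m2.png',np.hstack([cv2.resize(a,(400,273)),cv2.resize(b,(400,273))])[:,:,::-1])
```

```text
[0.44677907 0.37124484 0.30161827] 57.14353859424591
```

View pics/m2.png

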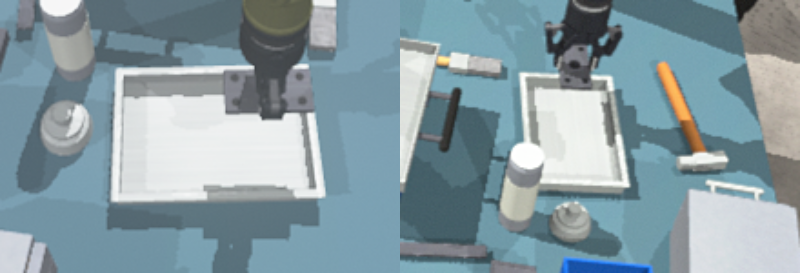

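The plate hangs level over the tray's left half; it shows offset in the picture because it is still 13 cm up. I'll lower it to the floor and release.

drive_tool --deltas '[[[0.1, 0.08, -0.4, 0, -0.4], [0.1, 0.08, -0.8, 0, -0.4], [0.1, 0.08, -1, 0, -0.4]]]'

```text
time_s: 21.68
ee_pos: [0.4576, 0.3801, 0.2018]
tool_rot: [[-0.999, -0.049, 0.002], [-0.049, 0.999, 0.002], [-0.002, 0.001, -1.0]]
ft_force: [-0.1, -0.2, -4.7]
width: 0.0538
finger_force: 57.1
```

drive_tool --deltas '[[[0, 0, -0.15, 0, -0.4], [0, 0, -0.22, 0, -0.4], [0, 0, -0.22, 0, -0.4]]]'

```text
time_s: 22.05
ee_pos: [0.4571, 0.38, 0.1797]
tool_rot: [[-0.999, -0.049, 0.002], [-0.049, 0.999, 0.001], [-0.002, 0.001, -1.0]]
ft_force: [-0.5, 0.5, -4.3]
width: 0.0538
finger_force: 57.1
```

drive_tool --deltas '[[[0, 0, -0.03, 0, -0.4], [0, 0, -0.03, 0, -0.1], [0, 0, -0.03, 0, 0.5], [0, 0, 0, 0, 0.8], [0, 0, 0.5, 0, 1], [0, 0, 1, 0, 1]]]'

```text
time_s: 22.8
ee_pos: [0.4564, 0.3795, 0.2797]
tool_rot: [[-0.999, -0.049, -0.001], [-0.049, 0.999, -0.001], [0.001, -0.001, -1.0]]
ft_force: [1.5, 0.8, -0.2]
width: 0.085
finger_force: 0.0
```

drive_tool --deltas '[[[0, -0.1, 0.5, 0, 1], [0.2, -0.5, 1, 0, 1], [0.5, -1, 1, 0, 1]]]'

```text
time_s: 23.18
ee_pos: [0.5077, 0.2804, 0.3839]
tool_rot: [[-0.999, -0.053, 0.009], [-0.053, 0.999, 0.005], [-0.009, 0.005, -1.0]]
ft_force: [1.4, 1.0, 0.1]
width: 0.0854
finger_force: 0.0
```

drive_tool --deltas '[[[0.25, -0.5, 0.1, 0, 1], [0.5, -1, 0.2, 0, 1]]]'

```text
time_s: 23.42
ee_pos: [0.5572, 0.1781, 0.3996]
tool_rot: [[-0.999, -0.05, 0.001], [-0.05, 0.999, 0.0], [-0.001, 0.0, -1.0]]
ft_force: [1.0, 0.2, -0.3]
width: 0.0852
finger_force: 0.0
```

drive_tool --deltas '[[[0.25, -0.45, 0, 0, 1], [0.5, -0.9, 0, 0, 1], [0.5, -0.9, 0, 0, 1], [0.5, -0.9, 0, 0, 1]]]'

```text
time_s: 23.92
ee_pos: [0.6064, 0.0896, 0.3988]
tool_rot: [[-0.999, -0.049, -0.0], [-0.049, 0.999, 0.001], [0.0, 0.001, -1.0]]
ft_force: [-1.4, -0.4, 0.2]
width: 0.0849
finger_force: 0.0
```

Run:
```python
from h import *
d=cap('wrist');s=manip.read_state();print(s['ee_pos'],s['width'],s['time_s'])
im=d['pixels']
for r in manip.tip_of('flange_center','wrist'): u,v=r['at'][1]*640,r['at'][0]*480; print(r['confidence'],u,v,at_z(d,u,v,.131))
e=cap('scene');f=cap('side')
a=f['pixels'][320:470,230:450];b=e['pixels'][180:330,340:560]
cv2.imwrite('pics/m3.png',np.vstack([np.hstack([cv2.resize(a,(400,273)),cv2.resize(b,(400,273))]),cv2.resize(im,(800,600))[280:]])[:590,:,::-1])
```

```text
[0.60613073 0.0901862  0.39880594] 0.08561401665550512 23.975
0.76 199.808 301.104 [0.6633371  0.00249229 0.131     ]
```

View pics/m3.png

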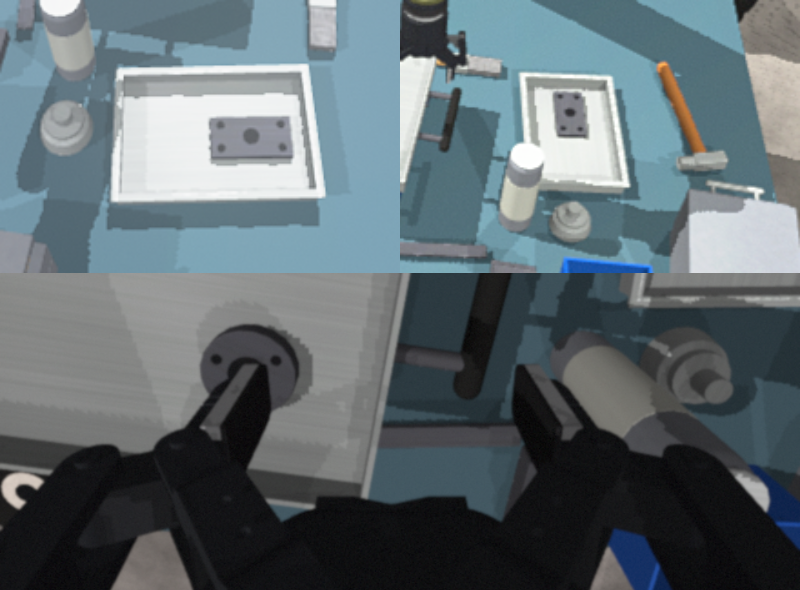

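The plate lies flat in the tray at (250,137), with room left of it for the flange. Next I'll pick the flange at (0.663, 0.0025).

drive_tool --deltas '[[[0.28, -0.44, 0, 0, 1], [0.56, -0.875, 0, 0, 1], [0.56, -0.875, 0, 0, 1], [0.56, -0.875, -0.4, 0, 1], [0.56, -0.875, -0.8, 0, 1], [0.56, -0.875, -1, 0, 1], [0.56, -0.875, -1, 0, 1]]]'

```text
time_s: 25.0
ee_pos: [0.661, 0.0036, 0.2969]
tool_rot: [[-0.999, -0.051, -0.005], [-0.051, 0.999, 0.0], [0.005, 0.001, -1.0]]
ft_force: [-1.0, -0.5, 0.4]
width: 0.0853
finger_force: 0.0
```

drive_tool --deltas '[[[0, 0, 0, 0, -0.4], [0, 0, 0, 0, -0.4], [0, 0, 0, 0, -0.4], [0, 0, 0, 0, -0.4], [0, 0, 0.5, 0, -0.4], [0, 0, 1, 0, -0.4]]]' --force 50

```text
time_s: 25.75
ee_pos: [0.6621, 0.002, 0.3993]
tool_rot: [[-0.999, -0.049, -0.002], [-0.049, 0.999, -0.0], [0.002, -0.0, -1.0]]
ft_force: [0.8, -0.1, -2.5]
width: 0.0572
finger_force: 54.5
```

drive_tool --deltas '[[[-0.3, 0.5, 0, 0, -0.4], [-0.5, 1, 0, 0, -0.4]]]'

```text
time_s: 26.0
ee_pos: [0.6119, 0.1024, 0.4]
tool_rot: [[-0.999, -0.047, 0.002], [-0.047, 0.999, 0.0], [-0.002, 0.0, -1.0]]
ft_force: [0.5, 0.5, -2.5]
width: 0.0568
finger_force: 54.6
```

drive_tool --deltas '[[[-0.2, 0.5, 0, 0, -0.4], [-0.38, 1, 0, 0, -0.4]]]'

```text
time_s: 26.25
ee_pos: [0.5736, 0.2033, 0.399]
tool_rot: [[-0.999, -0.049, 0.001], [-0.049, 0.999, 0.0], [-0.001, -0.0, -1.0]]
ft_force: [-0.0, 0.4, -3.1]
width: 0.0565
finger_force: 54.6
```

drive_tool --deltas '[[[0, 0.5, 0, 0, -0.4], [0, 1, 0, 0, -0.4]]]'

```text
time_s: 26.5
ee_pos: [0.574, 0.3035, 0.3992]
tool_rot: [[-0.999, -0.049, 0.001], [-0.049, 0.999, -0.0], [-0.001, -0.0, -1.0]]
ft_force: [-0.2, -0.4, -2.7]
width: 0.0569
finger_force: 54.6
```

drive_tool --deltas '[[[0, 0.5, 0, 0, -0.4], [0, 0.83, 0, 0, -0.4], [0, 0.83, 0, 0, -0.4], [0, 0.83, -0.4, 0, -0.4], [0, 0.83, -0.8, 0, -0.4], [0, 0.83, -1, 0, -0.4]]]'

```text
time_s: 27.25
ee_pos: [0.5738, 0.3833, 0.2961]
tool_rot: [[-0.999, -0.048, -0.003], [-0.048, 0.999, -0.003], [0.004, -0.003, -1.0]]
ft_force: [0.1, 0.2, -2.5]
width: 0.0574
finger_force: 54.7
```

drive_tool --deltas '[[[0, 0, -0.4, 0, -0.4], [0, 0, -0.8, 0, -0.4], [0, 0, -1, 0, -0.4], [0, 0, -1, 0, -0.4]]]'

```text
time_s: 27.75
ee_pos: [0.5737, 0.3834, 0.1967]
tool_rot: [[-0.999, -0.048, -0.004], [-0.048, 0.999, -0.003], [0.004, -0.003, -1.0]]
ft_force: [-0.6, 0.1, -2.8]
width: 0.0566
finger_force: 54.7
```

drive_tool --deltas '[[[0, 0, -0.12, 0, -0.4], [0, 0, -0.22, 0, -0.4], [0, 0, -0.22, 0, -0.4]]]'

```text
time_s: 28.12
ee_pos: [0.5752, 0.3854, 0.1799]
tool_rot: [[-0.999, -0.049, 0.003], [-0.049, 0.999, 0.002], [-0.003, 0.002, -1.0]]
ft_force: [-2.8, -2.7, 8.8]
width: 0.0571
finger_force: 61.0
```

Contact with the tray floor is felt, so I'll release, lift and check.

drive_tool --deltas '[[[0, 0, 0, 0, -0.1], [0, 0, 0, 0, 0.4], [0, 0, 0.02, 0, 0.8], [0, 0, 0.3, 0, 1], [0, 0, 0.7, 0, 1], [0, 0, 1, 0, 1]]]'

```text
time_s: 28.88
ee_pos: [0.5747, 0.3853, 0.2783]
tool_rot: [[-0.999, -0.049, 0.001], [-0.049, 0.999, 0.001], [-0.001, 0.001, -1.0]]
ft_force: [-0.2, 0.6, -0.1]
width: 0.0854
finger_force: 0.0
```

drive_tool --deltas '[[[0, 0, 0.4, 0, 1], [0, -0.3, 0.9, 0, 1], [0, -0.8, 1, 0, 1], [0, -1, 1, 0, 1]]]'

```text
time_s: 29.38
ee_pos: [0.5747, 0.2833, 0.3785]
tool_rot: [[-0.999, -0.048, 0.003], [-0.048, 0.999, 0.001], [-0.003, 0.001, -1.0]]
ft_force: [0.2, 1.6, -0.6]
width: 0.0854
finger_force: 0.0
```

drive_tool --deltas '[[[-0.3, -0.4, 0, 0, 1], [-0.8, -0.9, 0, 0, 1], [-1, -1, 0, 0, 1], [-1, -1, 0, 0, 1], [-1, -1, 0, 0, 1]]]'

```text
time_s: 30.0
ee_pos: [0.4751, 0.1856, 0.3765]
tool_rot: [[-0.999, -0.049, 0.001], [-0.049, 0.999, 0.001], [-0.001, 0.001, -1.0]]
ft_force: [0.0, 1.0, 0.2]
width: 0.085
finger_force: 0.0
```

Run:
```python
from h import *
a=cap('side')['pixels'][110:450,220:450];b=cap('scene')['pixels'][160:330,140:520]
s=manip.read_state();print(s['ee_pos'],s['ft_force'],s['time_s'])
cv2.imwrite('pics/m4.png',np.hstack([cv2.resize(a,(300,444)),cv2.resize(b,(500,224)) if 0 else np.vstack([cv2.resize(b,(500,224)),np.zeros((220,500,3),np.uint8)])])[:,:,::-1])
```

```text
[0.47544388 0.18583277 0.3764294 ] [-0.95415582 -0.49765362 -0.12709015] 30.1
```

View pics/m4.png

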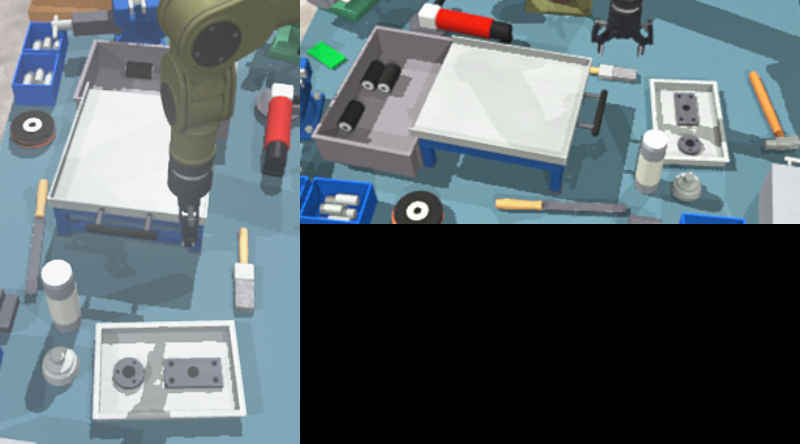

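The plate (193,373) and flange (128,373) lie flat in the tray, the rollers are in the crate, the board is down and the robot is clear of everything. Handing in.

```bash
python3 -c "
from workcell import manip
print(manip.close_job())"
```

```text
the job is handed in; nothing more can be done
None
```

The job is handed in at about 30 s of the 72 s (no verdict came back): in the last pictures all three rollers are in the crate, the board is down on its rest, the plate and flange lie flat in the tray, and the tools look untouched.

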